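# Stack the empty key-blank tote

## Task

Stack the empty orange tote on the orange tote full of key blanks. Turn it end for end to the full one, black end over orange end, so that it stands level and squarely on the rim instead of nesting down inside, then let go. Do not push the full tote away from its place, and leave the green tote alone.

Things in the scene. Friction and masses are not known exactly. Their poses are not given: they have to be found in the camera images.
- full_tote: Orange tote with brass key blanks lying below 25 mm, 0.9 kg, loose, mid shelf; shape as orange_tote. Origin: centre of underside; x along its length to its one black end, z up. A tote put on it black end over black end nests (its feet drop into the wall slots; underside 33 mm above this one's); turned end for end, its feet rest on the rim and it stacks, 58 mm above.
- orange_tote: Empty orange open tote, 0.15 kg, left or right of the full one, lying crosswise; 150 (x) x 58 (y) x 58 mm high. Origin: centre of underside; x to its black end. Upper long walls (28 to 58 mm up, 4 mm thick, upright) are for gripping across y; slots 20 mm wide at x = 52 and -22. Below, body 136 x 44; at those x, feet 12 mm wide, 10 high, reach y = +-38.
- green_tote: Empty green tote of the same shape and size, also with one black end (+x), on the other side of the full tote. Origin: centre of underside. Not to be used.
- orange_tote_black_end (a point): Middle of the rim of the empty orange tote's black end wall: 75 mm from the tote's origin along its x, 58 mm above its underside.
Things that resemble listed ones, but are neither listed nor needed, are in the scene too. Leave any blue look-alike of the orange_tote alone. Leave any purple look-alike of the full_tote alone.

How it is judged:
By the outcome, as a careful person would: the job done as asked, in the order asked, and still so for the second after the job is handed in, with the robot touching nothing.
It also fails if it takes over 40 s, if anything falls off the work surface, if the arm or the gripper's body presses on something with over 40 N, if the wrist force passes 120 N, or if a joint passes its speed limit or range.

## Robot

A 6-joint arm with a two-finger parallel gripper is mounted at the origin on the work surface. World frame = base frame: x ahead of the robot, y to its left, z up, the work surface at z = 0. Lengths are in m, angles in degrees, forces in N, time in s.
With the tool pointing down it reaches from about 0.25 to 0.725 m from the base axis. Payload 9.7 kg.
Tool frame: the origin (TCP) lies between the finger pads; the fingertips stand 19 mm ahead of it and the grasp point (between the pads) is the TCP; z points along the fingers, y is the line along which they close (so a half turn about z gives the same grasp; the last joint's range is limited). The gripper opens to 85 mm and grips with 20 to 120 N. Pads are 22 mm wide; open, the fingers measure 114 mm over their backs; the gripper's body (76 mm by 85 mm) begins 54 mm behind the grasp point. The pads swing forward as they close: fully open they stand 13 mm farther back than shut.
Start: joints at [-76.776, 4.979, 10.078, 95.1, 0, 90], TCP at [0.126, -0.535, 0.25] pointing down, gripper open.
Joint ranges: [-179.16, 179.16], [-48.56, 103.87], [-65.8, 70.77], [-126.05, 130.52], [-82.76, 87.17], [-180, 180]. Speed limits (degrees/s): [127.2, 127.2, 147.25, 180, 180, 180].

## Interface

Orientations are given as [roll, pitch, yaw] about the fixed x, y, z axes, in that order (R = Rz(yaw) Ry(pitch) Rx(roll)).
In Python, from workcell import telemetry, camera, calibration, workorder gives the robot as it stands.
- The arm moves only by the tool play_rows, never from a script. Its argument "increments" is a list of rows, each a list of 3 entries, a list of its own where there are three numbers: the shift along the tool's x, y, z in mm, then the turn, a rotation vector about the tool's x, y, z in degrees, then the closure, from 0 (fully open) to 1 (shut). In form: [[[x, y, z], [ax, ay, az], jaw], ...]. A call has 1 to 20 rows; each row is the pose to reach, as a shift and turn from the pose commanded when the call began, along the tool's axes at that moment; what a row does not reach only later rows make up. A row lasts 1/10 s, in which the tool goes at most 50 mm and 8.59 degrees, less where a joint would pass 70% of its speed; a pose out of reach is approached as far as the arm can. A call with a gripper value outside its range is refused whole. The fingers move at their own pace and stop on an object; "grip_force" is the grip in N (left out, the last holds). Time passes only in rows, so rows that repeat a pose let the fingers close. It gives the time, the measured TCP pose, the force, the opening and the grip force at its end, in the units of the state.
- telemetry.get_obs(): the state, without advancing time (a new reading comes with each control period).
- camera(name): name is "side" or "top" or "wrist"; returns (picture, depth): 384x512x3 uint8, red, green, blue; 384x512 float32, m along the optical axis (not along the pixel's ray), 0 where there is no reading.
- calibration(name): a dict with "vertical_fov" (degrees; the focal length in pixels is half the picture's height over the tangent of half this angle, whatever the lens; pixels are square), "cx", "cy" (the principal point, pixels), "rvec" (rotation vector, rad) and "tvec" (3), from world to camera coordinates, as OpenCV has them; the wrist camera has in their place "hand_eye" (4x4, takes a point from camera to tool coordinates, whose origin is the TCP and whose axes are the flange's). Camera axes: x right, y down, z forward; pixel columns grow to the right and rows downward; lengths in m; the calibration is good to about 2 mm. The wrist camera is an equidistant fisheye: a pixel r from the principal point sees the ray r / f radians off the axis. A picture is of the moment at which its call begins: read the wrist's pose just before it. calibration takes no time and is no camera call.
- workorder.job_done(): hands the job in; it is judged then, once.
The state is a dict: "time": time; "q": joint angles; "qd": joint speeds; "joint_efforts": joint torques, N m; "ee_pos": TCP position; "tcp_rot": TCP orientation; "wrist_force": force on the tool from outside, world axes, zero at the start; "torque": the same for the moment, N m; "opening": finger opening in m; "grasp_force": force on a finger pad.
Only numpy, scipy, OpenCV 4.12 (cv2) and the standard library are available. Lean on these libraries where they do the work, as an engineer would, in place of code of your own. Each camera call takes 0.05 s, during which the arm holds its last target. There are 200 camera calls.

## Working session

There is one attempt and no reset: what is moved stays moved. The work goes in short steps, Python scripts to look and compute and a tool call to move; the robot and the scene stay as the last step left them, time stands still between calls to the robot, and variables do not carry over. Pictures are saved under pics/ and viewed, at most 10 in all, crops included, and the job is handed in when it is done.

Besides the shell and the picture viewer there is one more tool, called after "Emit:" as name([rows], argument=value, ...), one row to a line, values as JSON. play_rows: Moves the arm, as the interface text tells. Its arguments: {"type":"object","properties":{"increments":{"type":"array"},"grip_force":{"type":"number"}},"required":["increments"]}

```bash
mkdir -p pics; cat > h.py <<'E'
import numpy as np,cv2
from workcell import telemetry,camera,calibration,workorder
def cal(n):
    c=calibration(n); f=192/np.tan(np.radians(c['vertical_fov'])/2); return c,f
def world(n,d):
    c,f=cal(n); R=cv2.Rodrigues(np.array(c['rvec'],float))[0]; t=np.array(c['tvec'],float).ravel()
    v,u=np.mgrid[0:384,0:512]; P=np.stack([(u-c['cx'])/f*d,(v-c['cy'])/f*d,d],-1)
    return (P-t)@R
def save(n,p): cv2.imwrite('pics/'+n,p[...,::-1])
E
python3 - <<'E'
from h import *
for n in('top','side'):
    p,d=camera(n); np.savez(n+'0.npz',p=p,d=d); save(n+'0.png',p); print(calibration(n),(d>0).mean())
E
```

```text
{'vertical_fov': 56.258595168946364, 'cx': 259.38002135674617, 'cy': 190.61173182225167, 'rvec': array([ 2.16061353, -2.22115072,  0.11588848]), 'tvec': array([0.07151225, 0.45417854, 1.11684661])} 0.9957478841145834
{'vertical_fov': 45.61839252851048, 'cx': 254.7284157489434, 'cy': 191.3914549212436, 'rvec': array([ 0.54437186, -2.52557887,  1.4017879 ]), 'tvec': array([0.433872  , 0.10671028, 1.28274421])} 0.9957427978515625
```

View pics/top0.png

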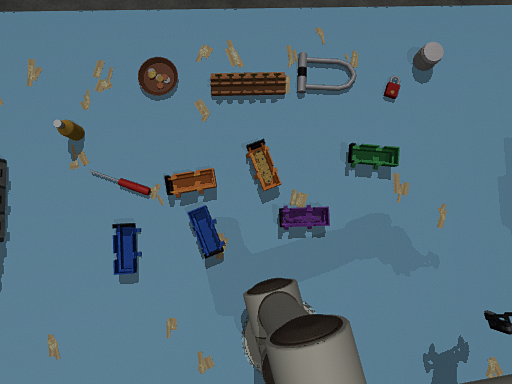

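View pics/side0.png

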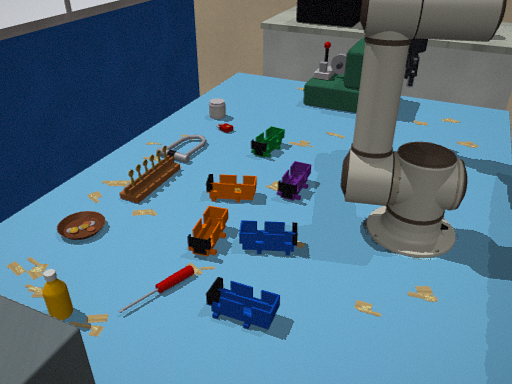

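The top view shows these look-alikes:
- orange tote at (190,182), empty, black end left at (169,184)
- orange tote at (263,165), with brass, black end up at (256,145)
- blue totes at (207,231) and (125,248)
- purple tote at (304,217)
- green tote at (374,155)

I choose the empty orange tote at (190,182), to go on the brass-filled one at (263,165).

```bash
cat >> h.py <<'E'
def totepose(P,m,name):
    # m: mask of candidate pixels; rim = points 45..70 mm up
    q=P[m&(P[...,2]>.045)&(P[...,2]<.075)]
    (c,s,a)=cv2.minAreaRect((q[:,:2]*1000).astype(np.float32))
    b=cv2.boxPoints((c,s,a)); e=[b[1]-b[0],b[2]-b[1]]; l=max(e,key=np.linalg.norm)
    print(name,'n',len(q),'c',np.round(c,1),'size',np.round(s,1),'long axis deg',round(np.degrees(np.arctan2(l[1],l[0])),1),'z',np.percentile(q[:,2],[50,90]).round(4))
E
python3 - <<'E'
from h import *
z=np.load('top0.npz');p,d=z['p'],z['d'];P=world('top',d)
print('table z',np.median(P[100:130,100:150,2]))
for n,(u0,v0,u1,v1) in dict(empty=(160,162,222,204),full=(240,133,286,194),green=(342,138,404,172),blue=(186,202,228,262),purple=(275,203,333,233)).items():
    m=np.zeros(d.shape,bool);m[v0:v1,u0:u1]=1
    totepose(P,m,n)
    g=m&(p.max(-1)<60)&(P[...,2]>.045)&(P[...,2]<.07); print('  dark centroid',P[g][:,:2].mean(0).round(3))
cr=lambda a:cv2.resize(a,None,fx=5,fy=5,interpolation=cv2.INTER_CUBIC)
save('crop.png',cr(p[125:240,155:295]))
print(calibration('wrist'))
print(telemetry.get_obs()['tcp_rot'])
E
```

```text
table z 3.366518999767395e-05
empty n 200 c [489.  270.6] size [ 58.8 150.5] long axis deg -81.7 z [0.0573 0.0602]
  dark centroid [0.484 0.319]
full n 184 c [534.8  45.1] size [150.7  58.4] long axis deg 19.4 z [0.057  0.0603]
  dark centroid [0.6   0.069]
green n 244 c [ 558.1 -300.9] size [151.7  59.2] long axis deg 83.4 z [0.0559 0.0598]
  dark centroid [ 0.56 -0.29]
blue n 193 c [334.2 227.7] size [149.8  58.5] long axis deg 20.3 z [0.0571 0.0603]
  dark centroid [0.296 0.217]
purple n 167 c [370.3 -75.1] size [150.2  57.7] long axis deg 88.8 z [0.0579 0.0609]
  dark centroid [ 0.37  -0.039]
{'vertical_fov': 65.70646984690485, 'cx': 252.27808817182623, 'cy': 192.43377349932038, 'hand_eye': array([[-9.30786009e-04, -9.65304230e-01, -2.61126171e-01,
         6.57227873e-02],
       [ 9.99999542e-01, -9.56271880e-04, -2.94581459e-05,
         1.03750940e-03],
       [-2.21271541e-04, -2.61126079e-01,  9.65304678e-01,
        -1.23644858e-01],
       [ 0.00000000e+00,  0.00000000e+00,  0.00000000e+00,
         1.00000000e+00]])}
[-1.79929872e+02  1.84600333e-03  1.32227593e+01]
```

View pics/crop.png

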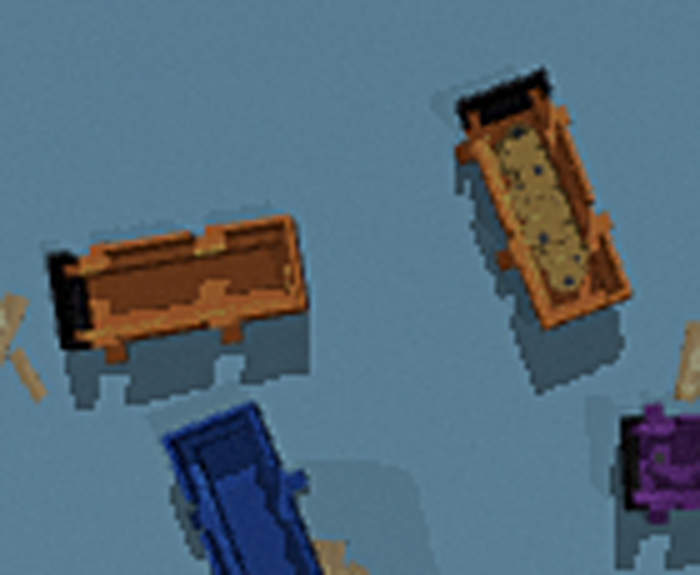

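Confirmed: the left tote is empty with its black end at the left, and the right one is brass-filled with its black end up. I move toward the empty one and check the sign of joint 6 on the way.

Emit:
play_rows([
  [[50,-65,0],[0,0,0],0],
  [[100,-130,0],[0,0,0],0],
  [[150,-196,0],[0,0,0],0],
  [[200,-261,0],[0,0,0],0],
  [[200,-261,0],[0,0,0],0],
])

```text
time: 0.6
ee_pos: [0.2286, -0.3056, 0.2499]
tcp_rot: [-180.0, -0.0, 13.2]
wrist_force: [1.0, -0.1, 0.0]
opening: 0.0857
grasp_force: 0.0
```

```bash
python3 -c "
from h import *
o=telemetry.get_obs();print(o['time'],o['q'],o['ee_pos'],o['tcp_rot'])"
```

```text
0.6 [-5.32080725e+01 -1.78203041e+01 -1.06804816e+01  9.71507614e+01
  7.96187844e-03  1.13614961e+02] [ 0.22860242 -0.30560722  0.24994636] [-1.79986788e+02 -2.91311974e-03  1.31769650e+01]
```

Emit:
play_rows([
  [[29,-38,0],[0,0,-6],0],
  [[58,-76,0],[0,0,-13],0],
  [[87,-114,0],[0,0,-20],0],
  [[116,-152,0],[0,0,-27],0],
  [[145,-190,0],[0,0,-33],0],
  [[174,-228,0],[0,0,-40],0],
  [[203,-266,0],[0,0,-46],0],
  [[232,-304,0],[0,0,-53],0],
  [[261,-342,0],[0,0,-60],0],
  [[290,-380,0],[0,0,-66],0],
  [[319,-418,0],[0,0,-72],0],
  [[350,-456,0],[0,0,-79],0],
  [[385,-502,0],[0,0,-85],0],
  [[385,-502,0],[0,0,-85],0],
  [[385,-502,0],[0,0,-85],0],
  [[385,-502,0],[0,0,-85],0],
  [[385,-502,0],[0,0,-85],0],
])

```text
time: 2.3
ee_pos: [0.4881, 0.2681, 0.2509]
tcp_rot: [180.0, -0.0, 98.1]
wrist_force: [-0.6, 0.2, -0.7]
opening: 0.0855
grasp_force: 0.0
```

```bash
cat >> h.py <<'E'
from scipy.spatial.transform import Rotation as Ro
def wworld():
    o=telemetry.get_obs(); p,d=camera('wrist'); c,f=cal('wrist')
    v,u=np.mgrid[0:384,0:512]; a,b=u-c['cx'],v-c['cy']; r=np.hypot(a,b)+1e-9; th=r/f
    T=np.tan(th)/r; C=np.stack([a*T*d,b*T*d,d],-1)
    H=c['hand_eye']; X=C@H[:3,:3].T+H[:3,3]
    R=Ro.from_euler('xyz',o['tcp_rot'],degrees=True).as_matrix()
    W=X@R.T+np.array(o['ee_pos']); W[d<=0]=np.nan
    return o,p,d,W
E
python3 - <<'E'
from h import *
o,p,d,W=wworld(); save('w1.png',p); print(o['q'].round(1),o['ee_pos'],o['tcp_rot'])
print('table z',np.nanmedian(W[...,2]))
m=(np.hypot(W[...,0]-.489,W[...,1]-.2706)<.085)
totepose(W,m,'empty')
q=W[m&(p.max(-1)<60)&(W[...,2]>.05)];print(q.mean(0))
E
```

```text
[ 28.8   5.9  11.2  95.2  -0.  110.7] [0.48812586 0.26808413 0.25090364] [ 1.79964390e+02 -5.31451445e-03  9.81255039e+01]
table z 0.0006271874592899684
empty n 1479 c [462.  265.9] size [114.9 150.5] long axis deg -81.7 z [0.0577 0.0588]
[0.48670795 0.27732383 0.31216735]
```

View pics/w1.png

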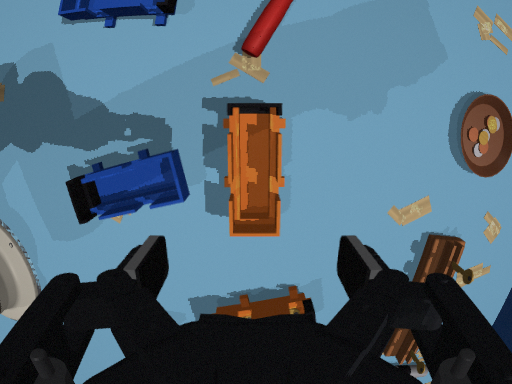

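The wrist view shows the empty orange tote at (255,170), black end up at (255,108). A corner of the blue tote got into my mask, so I filter by colour.

```bash
python3 - <<'E'
from h import *
o,p,d,W=wworld()
m=(np.hypot(W[...,0]-.489,W[...,1]-.2706)<.085)&(W[...,0]>.45)&(p[...,2]<p[...,0]+10)
totepose(W,m,'empty')
E
```

```text
empty n 1354 c [490.1 269.8] size [ 58.4 150.2] long axis deg -81.7 z [0.0577 0.0589]
```

Emit:
play_rows([
  [[11,2,40],[0,0,0],0],
  [[11,2,80],[0,0,0],0],
  [[11,2,120],[0,0,0],0],
  [[11,2,150],[0,0,0],0],
  [[11,2,175],[0,0,0],0],
  [[11,2,195],[0,0,0],0],
  [[11,2,206],[0,0,0],0],
  [[11,2,206],[0,0,0],0],
  [[11,2,206],[0,0,0],0],
  [[11,2,206],[0,0,0],1],
  [[11,2,206],[0,0,0],1],
  [[11,2,206],[0,0,0],1],
  [[11,2,206],[0,0,0],1],
  [[11,2,206],[0,0,0],1],
  [[11,2,206],[0,0,0],1],
  [[11,2,206],[0,0,0],1],
  [[11,2,206],[0,0,0],1],
], grip_force=30)

```text
time: 4.1
ee_pos: [0.4894, 0.2808, 0.0455]
tcp_rot: [179.9, -0.0, 98.2]
wrist_force: [-0.0, -1.2, 6.5]
opening: 0.0581
grasp_force: 33.1
```

Emit:
play_rows([
  [[0,0,-15],[0,0,0],1],
  [[0,0,-45],[0,0,0],1],
  [[0,0,-85],[0,0,0],1],
  [[0,0,-125],[0,0,-5],1],
  [[-5,1,-165],[0,0,-13],1],
  [[-15,2,-190],[0,0,-21],1],
  [[-25,4,-200],[0,0,-29],1],
  [[-35,5,-200],[0,0,-37],1],
  [[-45,6,-200],[0,0,-45],1],
  [[-55,7,-200],[0,0,-53],1],
  [[-65,8,-200],[0,0,-61],1],
  [[-75,10,-200],[0,0,-69],1],
  [[-87,11,-200],[0,0,-77],1],
  [[-87,11,-200],[0,0,-85],1],
  [[-87,11,-200],[0,0,-93],1],
  [[-87,11,-200],[0,0,-99],1],
  [[-87,11,-200],[0,0,-101.2],1],
  [[-87,11,-200],[0,0,-101.2],1],
  [[-87,11,-200],[0,0,-101.2],1],
  [[-87,11,-200],[0,0,-101.2],1],
])

```text
time: 6.1
ee_pos: [0.5121, 0.1959, 0.2446]
tcp_rot: [180.0, 0.0, -160.6]
wrist_force: [0.2, -0.4, -1.3]
opening: 0.0577
grasp_force: 32.8
```

```bash
python3 - <<'E'
from h import *
o,p,d,W=wworld(); save('w2.png',p); np.savez('w2.npz',p=p,d=d,W=W); print(o['q'].round(1),o['ee_pos'],o['tcp_rot'],o['opening'])
m=(np.hypot(W[...,0]-.535,W[...,1]-.045)<.085)
totepose(W,m,'full')
# held tote: in tool frame
R=Ro.from_euler('xyz',o['tcp_rot'],degrees=True).as_matrix(); X=(W-o['ee_pos'])@R
k=(p[...,0]>1.5*p[...,2])&(p[...,0]>60)&(abs(X[...,2])<.05)&(np.hypot(X[...,0],X[...,1])<.1)|((p.max(-1)<60)&(abs(X[...,0]-.062)<.012)&(abs(X[...,1])<.032)&(abs(X[...,2])<.05))
q=X[k]; print(len(q),q.min(0),q.max(0),np.percentile(q[:,2],[2,10,50,90]))
E
```

```text
[20.9  4.6  9.1 94.4  0.   1.6] [0.51210495 0.19593526 0.24457222] [ 1.79999472e+02  5.95117699e-03 -1.60634447e+02] 0.057693427586906924
full n 1889 c [535.6  44.4] size [151.1  60.2] long axis deg 19.7 z [0.0568 0.0586]
26917 [-0.06994543 -0.06291174 -0.04811023] [0.06599276 0.03698955 0.04370553] [-0.01314924 -0.01222868  0.01818708  0.04191866]
```

View pics/w2.png

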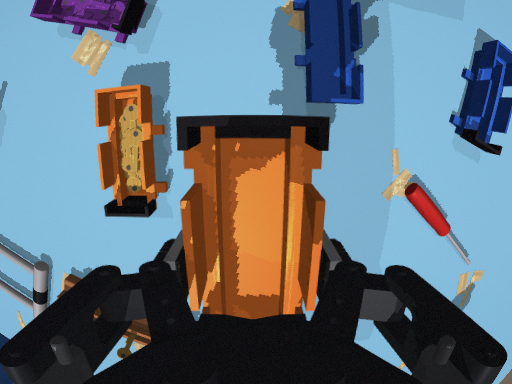

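The full tote is at (125,150) with its black end down. The held tote's black end is up at (252,125), so they are correctly opposed. Next I measure how the held tote sits in the tool.

```bash
python3 - <<'E'
from h import *
z=np.load('w2.npz');p,W=z['p'],z['W'];o=telemetry.get_obs()
R=Ro.from_euler('xyz',o['tcp_rot'],degrees=True).as_matrix(); X=(W-o['ee_pos'])@R
k=np.zeros(p.shape[:2],bool);k[105:160,170:340]=1
k&=(X[...,2]<-.006)&(X[...,2]>-.02)
q=X[k];print(len(q),np.percentile(q,[.5,2,50,98,99.5],axis=0).round(4))
(c,s,a)=cv2.minAreaRect((q[:,:2]*1000).astype(np.float32));print(c,s,a)
b=q[q[:,0]>np.percentile(q[:,0],99.5)-.008]
# tilt of rim: z vs y and x
A=np.c_[q[:,:2],np.ones(len(q))];print(np.linalg.lstsq(A,q[:,2],rcond=None)[0])
E
```

```text
2299 [[ 0.0531 -0.0298 -0.0141]
 [ 0.0537 -0.0294 -0.0138]
 [ 0.0633 -0.0015 -0.0125]
 [ 0.066   0.0275 -0.0076]
 [ 0.0661  0.0279 -0.0063]]
(59.60257339477539, -0.9587974548339844) (13.118736267089844, 58.58301544189453) 0.17168228328227997
[-0.09117254  0.00311496 -0.00660316]
```

Emit:
play_rows([
  [[6,-25,0],[0,0,0],1],
  [[14,-60,0],[0,0,0],1],
  [[24,-95,0],[0,0,0],1],
  [[31,-125,10],[0,0,0],1],
  [[35,-142,30],[0,0,0],1],
  [[37,-150,55],[0,0,0],1],
  [[37,-150,80],[0,0,0],1],
  [[37,-150,100],[0,0,0],1],
  [[37,-150,115],[0,0,0],1],
  [[37,-150,120],[0,0,0],1],
  [[37,-150,120],[0,0,0],1],
  [[37,-150,120],[0,0,0],1],
  [[37,-150,120],[0,0,0],1],
])

```text
time: 7.45
ee_pos: [0.5277, 0.0423, 0.1254]
tcp_rot: [-180.0, 0.1, -160.6]
wrist_force: [-0.2, -0.2, -0.7]
opening: 0.0577
grasp_force: 32.8
```

```bash
python3 - <<'E'
from h import *
o=telemetry.get_obs();print(o['ee_pos'],o['tcp_rot'],o['wrist_force'])
p,d=camera('side'); save('s2.png',cv2.resize(p[130:230,180:300],None,fx=5,fy=5,interpolation=cv2.INTER_CUBIC))
E
```

```text
[0.52770569 0.04230873 0.12543849] [-1.79975149e+02  9.47053629e-02 -1.60566101e+02] [-0.23797686 -0.198213   -0.74837916]
```

View pics/s2.png

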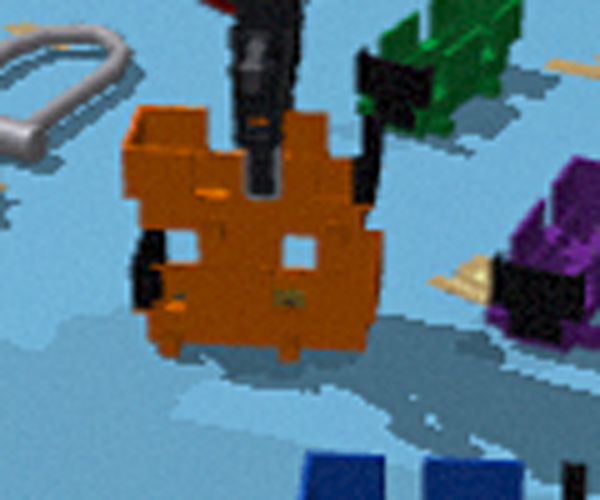

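The side view shows the held tote squarely above the full one, black end at right, over the full one's black end at left. I lower it slowly.

Emit:
play_rows([
  [[1,0,8],[0,0,-0.1],1],
  [[1,0,14],[0,0,-0.1],1],
  [[1,0,18],[0,0,-0.1],1],
  [[1,0,20],[0,0,-0.1],1],
  [[1,0,21],[0,0,-0.1],1],
  [[1,0,21.5],[0,0,-0.1],1],
  [[1,0,21.5],[0,0,-0.1],1],
  [[1,0,21.5],[0,0,-0.1],1],
])

```text
time: 8.3
ee_pos: [0.5262, 0.0418, 0.1035]
tcp_rot: [-180.0, 0.0, -160.5]
wrist_force: [-3.3, -0.1, 5.4]
opening: 0.0577
grasp_force: 33.6
```

Emit:
play_rows([
  [[0,0,0],[0,0,0],0.3],
  [[0,0,0],[0,0,0],0.2],
  [[0,0,0],[0,0,0],0.1],
  [[0,0,0],[0,0,0],0],
  [[0,0,0],[0,0,0],0],
  [[0,0,0],[0,0,0],0],
  [[0,0,0],[0,0,0],0],
  [[0,0,0],[0,0,0],0],
])

```text
time: 9.1
ee_pos: [0.5262, 0.0418, 0.1028]
tcp_rot: [180.0, 0.0, -160.5]
wrist_force: [-0.5, 0.3, -0.7]
opening: 0.0855
grasp_force: 0.0
```

```bash
python3 - <<'E'
from h import *
o=telemetry.get_obs();print(o['ee_pos'],o['wrist_force'],o['opening'],o['grasp_force'])
E
```

```text
[0.52622036 0.0418374  0.10278926] [-0.47641594  0.34775413 -0.68018079] 0.08550729493764544 0.0
```

Emit:
play_rows([
  [[0,0,-10],[0,0,0],0],
  [[0,0,-30],[0,0,0],0],
  [[0,0,-60],[0,0,0],0],
  [[0,0,-100],[0,0,0],0],
  [[0,0,-140],[0,0,0],0],
  [[0,40,-150],[0,0,0],0],
  [[0,80,-150],[0,0,0],0],
  [[0,120,-150],[0,0,0],0],
  [[0,160,-150],[0,0,0],0],
  [[0,200,-150],[0,0,0],0],
  [[0,220,-150],[0,0,0],0],
  [[0,220,-150],[0,0,0],0],
  [[0,220,-150],[0,0,0],0],
])

```text
time: 10.4
ee_pos: [0.4526, 0.2492, 0.2533]
tcp_rot: [-180.0, 0.0, -160.4]
wrist_force: [-0.3, 0.5, 0.1]
opening: 0.0853
grasp_force: 0.0
```

```bash
python3 - <<'E'
from h import *
t,d=camera('top');P=world('top',d);s,ds=camera('side');S=world('side',ds)
near=np.hypot(P[...,0]-.535,P[...,1]-.045)<.09
q=P[near&(P[...,2]>.1)&(P[...,2]<.135)]
c,sz,a=cv2.minAreaRect((q[:,:2]*1000).astype(np.float32));print('upper',c,sz,a,'rim z',np.percentile(q[:,2],[50,90,98]))
A=np.c_[q[:,:2]-q[:,:2].mean(0),np.ones(len(q))];k=q[:,2]>.108;print('tilt',np.linalg.lstsq(A[k],q[k,2],rcond=None)[0])
print(telemetry.get_obs()['time'])
cr=lambda a:cv2.resize(a,None,fx=4,fy=4,interpolation=cv2.INTER_CUBIC)
save('end.png',np.hstack([cr(s[130:230,190:280]),cr(t[120:220,220:310])]))
E
```

```text
upper (534.0485229492188, 44.47093200683594) (149.89024353027344, 58.05043029785156) 19.350444793701172 rim z [0.11524543 0.11806718 0.11946364]
tilt [-0.00626998  0.00192865  0.11536618]
10.5
```

View pics/end.png

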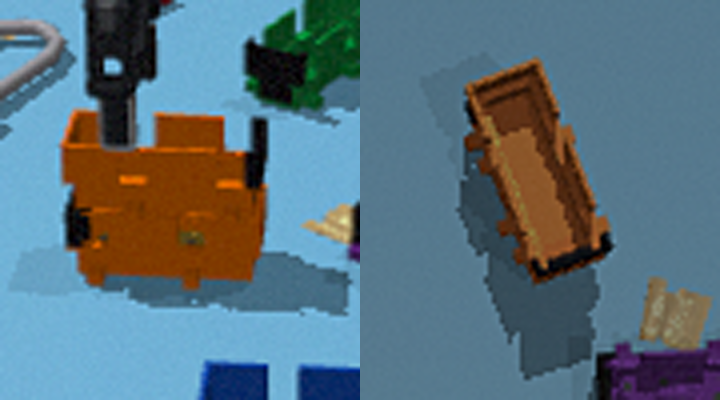

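The stack is level, with its rim at 116 mm. It is square at 19.4° and centred on the full tote. The black end sits over the orange end, and the gripper only overlaps it in the line of sight.

```bash
python3 -c "
from workcell import workorder
print(workorder.job_done())"
```

```text
the job is handed in; nothing more can be done
None
```

The empty orange tote is stacked end for end on the full one and released: it stands level with its rim about 116 mm up, within about 1 mm and 0.1° of where I measured the full tote, and the job is handed in at about 10.5 s.

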